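# Seat a connector holder on the locating pin of a loom length jig

### The arm

A 7-joint arm with a two-finger parallel gripper is mounted at the origin on the work surface. World frame = base frame: x ahead of the robot, y to its left, z up, the work surface at z = 0. Lengths are in mm, angles in degrees, forces in N, time in s.
With the tool pointing down it reaches from about 400 to 925 mm from the base axis. Payload 5.6 kg.
Tool frame: the origin (TCP) lies at the very end of the fingers, on their centre line; the grasp point (between the pads) lies bot.hold_point_z behind it (bot.hold_point_z is the distance from the TCP to the grasp point, in mm); z points along the fingers, y is the line along which they close (so a half turn about z gives the same grasp; the last joint's range is limited). The gripper opens to 85 mm and grips with 20 to 120 N. Pads are 22 mm wide; open, the fingers measure 114 mm over their backs; the gripper's body (76 mm by 85 mm) begins 54 mm behind the grasp point. The pads swing forward as they close: fully open they stand 13 mm farther back than shut.
Start: joints at [60.676, 26.786, -0.665, 91.828, 0.344, 61.387, -3.226], TCP at [293.643, -579.898, 231.29] pointing down, gripper open.
Joint ranges: [-144.91, 144.91], [-17.63, 115.5], [-89.93, 88.59], [15.96, 139.68], [-74.01, 254.01], [8.47, 105.57], [-167.45, 167.45]. Speed limits (degrees/s): [147.25, 147.25, 180, 180, 180, 180, 180].

### API

Orientations are given as [roll, pitch, yaw] about the fixed x, y, z axes, in that order (R = Rz(yaw) Ry(pitch) Rx(roll)).
In Python, from station import bot gives the robot as it stands.
- The arm moves only by the tool drive_tool, never from a script. Its argument "moves" is a list of rows, each a list of 7 numbers: the turn, a rotation vector about the tool's x, y, z in degrees, then the shift along the tool's x, y, z in m, then the finger opening in m, from 0 to 0.0854. A call has 1 to 12 rows; each row is the pose to reach, as a shift and turn from the pose commanded when the call began, along the tool's axes at that moment; what a row does not reach only later rows make up. A row lasts 1/10 s, in which the tool goes at most 50 mm and 8.59 degrees, less where a joint would pass 70% of its speed; a pose out of reach is approached as far as the arm can. A call with a gripper value outside its range is refused whole. The fingers move at their own pace and stop on an object; the grip force is fixed at half the most. Time passes only in rows, so rows that repeat a pose let the fingers close. It gives the time, the measured TCP pose, the force, the opening and the grip force at its end, in the units of the state.
- bot.get_state(): the state, without advancing time (a new reading comes with each control period).
- bot.camera(name): name is "scene" or "side" or "wrist"; returns the picture (480x640x3 uint8, red, green, blue); there is no depth.
- bot.camera_model(name): a dict with "camera_matrix" (3x3 intrinsics, pixels), "D" ([k1, k2, p1, p2, k3] as OpenCV has them; the pictures are not rectified), "R" (3x3) and "t" (3): a world point X has camera coordinates R X + t. Camera axes: x right, y down, z forward; pixel columns grow to the right and rows downward; lengths in mm; the calibration is good to about 2 mm. A picture is of the moment at which its call begins: read the wrist's pose just before it. camera_model takes no time and is no camera call; for the wrist camera it gives the pose at the moment of the call.
- bot.hand_in(): hands the job in; it is judged then, once.
The state is a dict: "time_s": time; "q": joint angles; "joint_velocities": joint speeds; "tau": joint torques, N m; "tcp_pos": TCP position; "ee_rot": TCP orientation; "contact_force": force on the tool from outside, world axes, zero at the start; "moment": the same for the moment, N m; "opening": finger opening in mm; "grasp_force": force on a finger pad.
Only numpy, scipy, OpenCV 4.12 (cv2) and the standard library are available. Lean on these libraries where they do the work, as an engineer would, in place of code of your own. Each camera call takes 0.05 s, during which the arm holds its last target. There are 200 camera calls.

### The job

Lay the red connector holder on the length jig, its connector pointing at the blue holder, so that its plate rests on the brass pin, then slide it lightly along the fence until the hole in the plate drops over the pin. Leave it lying fully down and square to the fence. Never drop it from above; press and drag so gently that the lightly clamped pin is not shifted, and leave the blue holder and the other bench things where they are.

Things in the scene. Friction and masses are not known exactly. Their poses are not given: they have to be found in the camera images.
- jig: Fixed jig: aluminium bed 90 mm (x) by 420 mm (y), 18 mm high, grey fence along its far (+x) side. Origin: centre of the underside, on the bench; y runs along the bed. Fence 12 mm thick, inner face at x = +33 mm, top 14 mm above the bed. A black slot (no step) runs along x = 0, a white scale along the near edge. Black end caps 24 mm high
- pin_zone (a point): Point on the bed's top (18 mm above the bench) on the slot line; axes as the jig's. The fixed brass pin, 8 mm across, bevelled tip, stands 6 mm above the bed on the slot line, up to 26 mm either way along y from here (52 mm yellow patch on the fence); its place is not tracked: find it by eye or feel. Its clamp is light: over 15 N sideways or 35 N down shifts it
- holder: Loose red holder, 0.2 to 0.35 kg: flat plate 64 mm (x) by 150 mm (y), 6 mm thick. Origin: centre of the plate's underside. Upright web 36 mm (x) by 10 mm (y) at y = -15 mm, top at 56 mm. Round connector, 27 mm across, 32 mm up, points to -y (to y = -44 mm). On the jig its axes are parallel to the jig's; over the pin its +x edge has 1 mm to the fence
- holder_mid (a point): The middle of the red holder's web, 34 mm above the plate's underside; axes as the holder's. The web is 36 mm wide here along x and can be gripped across that width from above, beside the connector
- holder_hole (a point): Centre of the through hole in the red holder's plate, at the underside (holder x = 0, y = +25 mm); 10 mm in diameter, so 2 mm wider than the pin. 50 mm of plate lie beyond it towards +y and 100 mm towards -y
- far_holder: Blue connector holder, already seated on its own pin at the -y end of the jig: plate 64 by 100 mm, web top 56 mm above the plate's underside, connector pointing to +y. Loose; leave it alone. Origin at the centre of its plate's underside
- multimeter: Orange multimeter, 190 by 90 mm, about 55 mm high, lying on the bench. Origin at the centre of its underside
- strippers: Wire strippers with red handles, about 220 mm long, 16 mm high, lying flat. Origin on the bench between the handles' roots
- crimper: Hand crimper with blue handles, about 220 mm long, 16 mm high, lying flat. Origin on the bench between the handles' roots
- tape_roll: Roll of yellow tape, 76 mm in diameter, 19 mm high, lying flat. Origin at the centre of its underside
- spool: White spool, 60 mm in diameter, 46 mm high, standing. Origin at the centre of its underside
- contact_tray: Open grey tray of crimp contacts, 110 by 160 mm, 28 mm high. Origin at the centre of its underside

How it is judged:
By the outcome, as a careful person would: the job done as asked, in the order asked, and still so for the second after the job is handed in, with the robot touching nothing.
It also fails if it takes over 64 s, if anything falls off the work surface, if the arm or the gripper's body presses on something with over 40 N, if the wrist force passes 120 N, or if a joint passes its speed limit or range.

## Working session

There is one attempt and no reset: what is moved stays moved. The work goes in short steps, Python scripts to look and compute and a tool call to move; the robot and the scene stay as the last step left them, time stands still between calls to the robot, and variables do not carry over. Pictures are saved under pics/ and viewed, at most 10 in all, crops included, and the job is handed in when it is done.

Besides the shell and the picture viewer there is one more tool, called after ">>>" as name([rows], argument=value, ...), one row to a line, values as JSON. drive_tool: Moves the arm, as the interface text tells. Its arguments: {"type":"object","properties":{"moves":{"type":"array"}},"required":["moves"]}

```bash
mkdir -p pics; ls
python3 - <<'E'
from station import bot
import cv2,numpy as np
s=bot.get_state();print(s, bot.hold_point_z)
for n in("scene","side"):
    m=bot.camera_model(n);print(n,m)
    cv2.imwrite(f"pics/{n}0.png",bot.camera(n)[:,:,::-1])
E
```

```text
pics
{'time_s': 0.0, 'q': array([60.67823389, 26.83736195, -0.66581523, 91.88288974,  0.34076092,
       61.38772586, -3.22513186]), 'joint_velocities': array([-0.00732145,  0.0389833 ,  0.04475472, -0.0428867 ,  0.03947413,
        0.00057263, -0.12120109]), 'tau': array([-4.70857012e-04, -5.32386732e+01,  2.12606799e-02, -2.51302135e+01,
        1.14662095e-02,  7.81654555e-03,  9.26451236e-07]), 'tcp_pos': array([ 293.35390528, -579.38158142,  230.30868916]), 'ee_rot': array([-1.79894083e+02,  4.22685802e-03,  2.68544847e+01]), 'contact_force': array([ 0.30231037,  0.2436692 , -0.86478873]), 'moment': array([-0.01624676, -0.01323103,  0.00690042]), 'grasp_force': 0.0, 'opening': 85.65755489513411} 18.700000000000003
scene {'camera_matrix': array([[542.47706352,   0.        , 324.67043718],
       [  0.        , 542.47706352, 245.12068581],
       [  0.        ,   0.        ,   1.        ]]), 'D': array([-0.10038426,  0.        ,  0.        ,  0.        ,  0.        ]), 'R': array([[ 0.8390871 ,  0.54389506, -0.01053552],
       [ 0.28971469, -0.46317786, -0.83757487],
       [-0.46043265,  0.69974598, -0.54622096]]), 't': array([-423.76806944, -124.58843583, 1480.85038353])}
side {'camera_matrix': array([[477.42485475,   0.        , 320.14282499],
       [  0.        , 477.42485475, 242.3527015 ],
       [  0.        ,   0.        ,   1.        ]]), 'D': array([0.02560288, 0.        , 0.        , 0.        , 0.        ]), 'R': array([[-0.98137322, -0.19204037, -0.00520607],
       [-0.1081947 ,  0.57488823, -0.81104712],
       [ 0.1587467 , -0.79537665, -0.58495766]]), 't': array([ 534.41267642,  104.75494178, 1203.13424038])}
```

View pics/scene0.png

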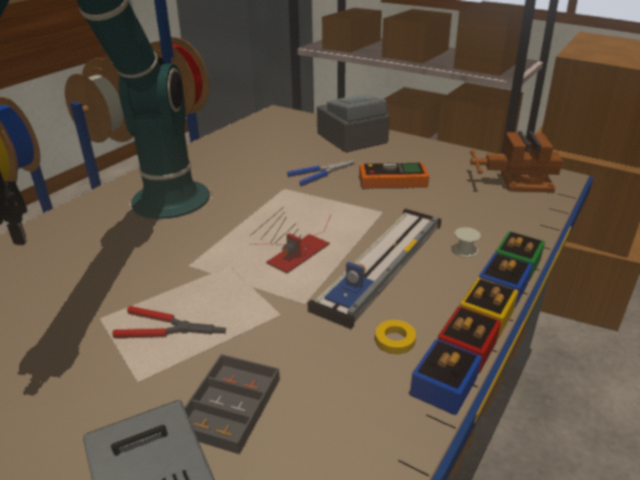

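View pics/side0.png

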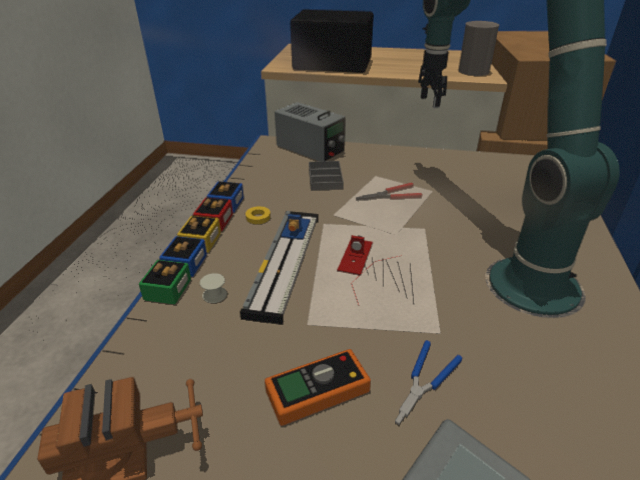

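The scene view shows the red holder at about (298,252) and the jig from (335,305) to (425,220), with the blue holder at its near end. In the side view the red holder is at (355,255), the jig runs from (300,220) to (265,310), and the yellow patch is near (263,267).

```bash
cat > h.py <<'E'
from station import bot
import cv2,numpy as np
def cast(m,px,z):
    p=cv2.undistortPoints(np.float64(px).reshape(-1,1,2),m["camera_matrix"],m["D"]).reshape(-1,2)
    d=np.c_[p,np.ones(len(p))]@m["R"]; c=-m["R"].T@m["t"]
    return c+d*((z-c[2])/d[:,2])[:,None]
def proj(m,X):
    return cv2.projectPoints(np.float64(X).reshape(-1,1,3),cv2.Rodrigues(m["R"])[0],m["t"],m["camera_matrix"],m["D"])[0].reshape(-1,2)
def big(mask,box=None):
    k=np.zeros_like(mask)
    if box: x0,x1,y0,y1=box;k[y0:y1,x0:x1]=mask[y0:y1,x0:x1]
    else:k=mask
    cs=cv2.findContours(k,cv2.RETR_EXTERNAL,cv2.CHAIN_APPROX_NONE)[0]
    return max(cs,key=cv2.contourArea)[:,0]
def red(im):
    h=cv2.cvtColor(im,cv2.COLOR_RGB2HSV).astype(int)
    return (((h[...,0]<8)|(h[...,0]>172))&(h[...,1]>150)&(h[...,2]>60)).astype(np.uint8)*255
def yel(im):
    h=cv2.cvtColor(im,cv2.COLOR_RGB2HSV).astype(int)
    return ((abs(h[...,0]-24)<6)&(h[...,1]>150)&(h[...,2]>100)).astype(np.uint8)*255
E
python3 - <<'E'
from h import *
np.set_printoptions(precision=1,suppress=True)
for n,b,yb,j in(("scene",(260,335,230,275),(395,425,230,260),[(313,303),(350,320),(441,222),(407,211)]),
            ("side",(335,375,232,278),(255,275,255,280),[(289,212),(319,214),(281,319),(243,315)])):
    im=cv2.imread(f"pics/{n}0.png")[:,:,::-1].copy();m=bot.camera_model(n)
    c=big(red(im),b); print(n,"red",cv2.minAreaRect(cast(m,c,6)[:,:2].astype(np.float32)))
    q=cv2.approxPolyDP(c,3,True)[:,0];print(q.tolist(),cast(m,q,6))
    c=big(yel(im),yb); print("yel",len(c),cv2.minAreaRect(cast(m,c,32)[:,:2].astype(np.float32)))
    print("jig caps top",cast(m,j,24))
E
```

```text
scene red ((452.9237365722656, -30.95854949951172), (145.10040283203125, 59.31209182739258), 84.1164779663086)
[[327, 243], [307, 236], [300, 241], [300, 257], [287, 261], [283, 252], [269, 262], [288, 270]] [[ 488.1   36.3    6. ]
 [ 430.6   36.9    6. ]
 [ 429.1    9.7    6. ]
 [ 467.8  -45.4    6. ]
 [ 452.2  -74.     6. ]
 [ 422.9  -49.5    6. ]
 [ 420.3  -98.7    6. ]
 [ 474.6 -100.7    6. ]]
yel 25 ((674.1947631835938, 95.14987182617188), (49.5298957824707, 9.510795593261719), 88.60090637207031)
jig caps top [[ 597.4 -184.1   24. ]
 [ 684.7 -188.9   24. ]
 [ 688.4  240.1   24. ]
 [ 594.1  245.2   24. ]]
side red ((452.2890930175781, -34.514495849609375), (164.4248046875, 60.97032165527344), 84.07247924804688)
[[352, 236], [338, 270], [359, 274], [371, 242]] [[ 474.3 -116.1    6. ]
 [ 488.7   43.4    6. ]
 [ 433.    49.4    6. ]
 [ 417.7  -96.9    6. ]]
yel 29 ((674.1201171875, 93.3787841796875), (49.44956970214844, 12.513059616088867), 89.13292694091797)
jig caps top [[ 675.4 -180.4   24. ]
 [ 584.3 -186.1   24. ]
 [ 583.   261.    24. ]
 [ 671.   264.8   24. ]]
```

```bash
cat >> h.py <<'E'
from scipy.spatial.transform import Rotation as Ro
def pose(s): return Ro.from_euler('xyz',s["ee_rot"],degrees=True)
def goal(p,yaw,s=None):
    s=s or bot.get_state();r=pose(s);g=Ro.from_euler('xyz',[180,0,yaw],degrees=True)
    print("turn",np.round((r.inv()*g).as_rotvec(degrees=True),2),"shift_m",np.round(r.inv().apply(np.array(p)-s["tcp_pos"])/1000,4))
def st():
    s=bot.get_state();print({k:np.round(s[k],2) for k in("time_s","tcp_pos","ee_rot","contact_force","opening","grasp_force")})
E
python3 - <<'E'
from h import *
goal([451,-47,200],84)
s=bot.get_state();m=bot.camera_model("wrist");r=pose(s)
print("cam in tool",r.inv().apply(-m["R"].T@m["t"]-s["tcp_pos"]),"\n",m["R"]@r.as_matrix(),m["camera_matrix"][0,0])
E
```

```text
turn [-9.000e-02 -4.000e-02 -5.714e+01] shift_m [ 0.3811 -0.4038  0.0311]
cam in tool [ 7.47222566e+01  5.30064927e-02 -1.43629474e+02] 
 [[ 4.94137768e-04  9.99999802e-01  3.90172145e-04]
 [-9.56277860e-01  5.86642508e-04 -2.92459075e-01]
 [-2.92459246e-01 -2.28597909e-04  9.56277960e-01]] 416.909869133743
```

>>> drive_tool([
  [0,0,-57.1,0.381,-0.404,0.031,0.0854],
  [0,0,-57.1,0.381,-0.404,0.031,0.0854],
  [0,0,-57.1,0.381,-0.404,0.031,0.0854],
  [0,0,-57.1,0.381,-0.404,0.031,0.0854],
  [0,0,-57.1,0.381,-0.404,0.031,0.0854],
  [0,0,-57.1,0.381,-0.404,0.031,0.0854],
  [0,0,-57.1,0.381,-0.404,0.031,0.0854],
  [0,0,-57.1,0.381,-0.404,0.031,0.0854],
  [0,0,-57.1,0.381,-0.404,0.031,0.0854],
  [0,0,-57.1,0.381,-0.404,0.031,0.0854],
  [0,0,-57.1,0.381,-0.404,0.031,0.0854],
  [0,0,-57.1,0.381,-0.404,0.031,0.0854],
])

```text
time_s: 1.3
tcp_pos: [451.9, -41.1, 200.3]
ee_rot: [180.0, -0.1, 84.5]
contact_force: [-0.2, -1.2, 0.0]
opening: 85.3
grasp_force: 0.0
```

Run:
```python
from h import *
np.set_printoptions(precision=1,suppress=True)
st();goal([451,-47,200],84)
m=bot.camera_model("wrist");im=bot.camera("wrist");cv2.imwrite("pics/w1.png",im[:,:,::-1]);np.savez("pics/w1.npz",**m)
c=big(red(im));print(cv2.boundingRect(c),cv2.minAreaRect(cast(m,c,6)[:,:2].astype(np.float32)))
q=cv2.approxPolyDP(c,5,True)[:,0];print(np.c_[q,cast(m,q,6)])
```

```text
{'time_s': np.float64(1.3), 'tcp_pos': array([451.9, -41.1, 200.3]), 'ee_rot': array([180. ,  -0.1,  84.5]), 'contact_force': array([-0.2, -1.1,  0. ]), 'opening': np.float64(85.32), 'grasp_force': np.float64(0.0)}
turn [ 0.  -0.1  0.5] shift_m [-0. -0.  0.]
(286, 101, 81, 179) ((453.9671936035156, -30.750091552734375), (148.31314086914062, 62.651493072509766), 84.20817565917969)
[[ 287.   102.   431.2   45.3    6. ]
 [ 287.   124.   429.2   28.7    6. ]
 [ 302.   124.   441.    27.6    6. ]
 [ 301.   131.   439.6   22.3    6. ]
 [ 289.   129.   430.3   24.7    6. ]
 [ 287.   139.   427.9   17.2    6. ]
 [ 289.   238.   419.8  -64.3    6. ]
 [ 304.   247.   431.5  -73.5    6. ]
 [ 289.   252.   418.3  -76.7    6. ]
 [ 290.   279.   416.1 -101.4    6. ]
 [ 359.   279.   476.1 -107.2    6. ]
 [ 362.   214.   482.7  -49.4    6. ]
 [ 351.   216.   473.5  -50.2    6. ]
 [ 356.   208.   478.1  -43.8    6. ]
 [ 349.   203.   472.7  -39.1    6. ]
 [ 356.   197.   478.8  -34.6    6. ]
 [ 349.   180.   474.2  -20.1    6. ]
 [ 364.   183.   486.2  -23.7    6. ]
 [ 366.   102.   492.2   39.4    6. ]]
```

View pics/w1.png

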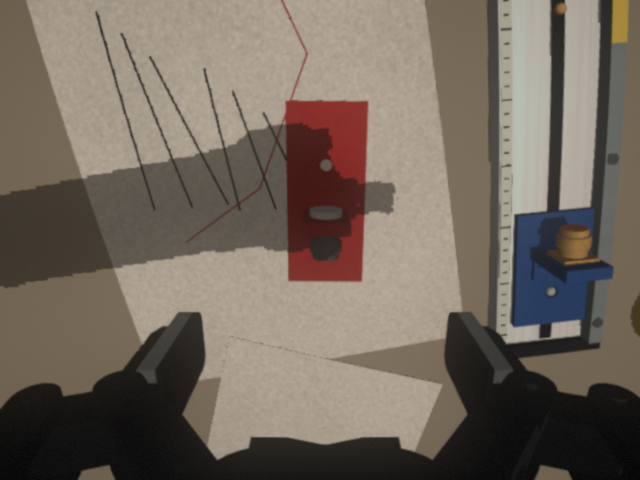

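The wrist view shows the red plate with its hole at (326,165), the web at (326,213) and the connector at (326,248) pointing to -y. The brass pin is on the slot at (560,8).

Run:
```python
from h import *
np.set_printoptions(precision=2,suppress=True)
m=dict(np.load("pics/w1.npz"))
print("hole",cast(m,[(326,165)],5),"web",cast(m,[(326,211)],56),"pin",cast(m,[(560,8)],23))
print("slot",cast(m,[(559,30),(559,100),(554,200)],18),"fence in edge",cast(m,[(601,60),(594,210)],18))
print("blue", cast(m,[(513,217),(515,326),(584,321),(591,210)],24))
st();goal([452,-46,100],84.5);goal([452,-46,18],84.5)
```

```text
hole [[456.7   -6.34   5.  ]] web [[454.04 -32.66  56.  ]] pin [[635.4   93.76  23.  ]]
slot [[637.62  79.43  18.  ]
 [639.07  28.98  18.  ]
 [638.78 -49.26  18.  ]] fence in edge [[671.64  56.39  18.  ]
 [673.97 -60.73  18.  ]]
blue [[ 602.18  -58.72   24.  ]
 [ 608.1  -157.41   24.  ]
 [ 671.01 -159.69   24.  ]
 [ 667.43  -58.78   24.  ]]
{'time_s': np.float64(1.35), 'tcp_pos': array([451.55, -43.18, 200.14]), 'ee_rot': array([-179.99,   -0.08,   84.38]), 'contact_force': array([-0.2 ,  1.19,  0.61]), 'opening': np.float64(85.4), 'grasp_force': np.float64(0.0)}
turn [-0.01 -0.08 -0.12] shift_m [-0.   0.   0.1]
turn [-0.01 -0.08 -0.12] shift_m [-0.    0.    0.18]
```

Run:
```python
from h import *
np.set_printoptions(precision=1,suppress=True)
m=dict(np.load("pics/w1.npz"))
P=np.array([[0,-15,6],[0,-15,34],[-18,-15,56],[18,-15,56],[0,-44,32],[0,-20,45],[0,25,6],[-32,75,6],[32,75,6],[32,-75,6],[-32,-75,6]])
W=Ro.from_euler('z',-6,degrees=True).apply(P)+[454,-31,0]
print(np.c_[P,proj(m,W)])
st()
im=cv2.imread("pics/w1.png");cv2.imwrite("pics/w1c.png",cv2.resize(im[90:290,270:380],None,fx=3,fy=3,interpolation=2))
```

```text
[[  0.  -15.    6.  325.4 213.3]
 [  0.  -15.   34.  325.4 221.6]
 [-18.  -15.   56.  300.4 229. ]
 [ 18.  -15.   56.  350.6 229.4]
 [  0.  -44.   32.  325.1 256.5]
 [  0.  -20.   45.  325.4 231.8]
 [  0.   25.    6.  325.9 164.9]
 [-32.   75.    6.  285.3  99.9]
 [ 32.   75.    6.  367.8 100.7]
 [ 32.  -75.    6.  361.3 280.7]
 [-32.  -75.    6.  288.1 280. ]]
{'time_s': np.float64(1.35), 'tcp_pos': array([451.6, -43.2, 200.1]), 'ee_rot': array([-180. ,   -0.1,   84.4]), 'contact_force': array([-0.2,  1.2,  0.6]), 'opening': np.float64(85.4), 'grasp_force': np.float64(0.0)}
```

View pics/w1c.png

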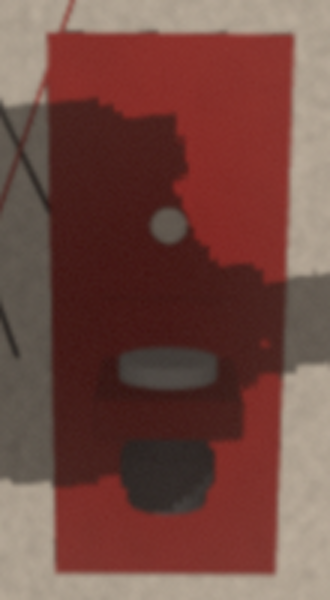

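>>> drive_tool([
  [0,0,0,0.001,0.001,0.04,0.0854],
  [0,0,0,0.001,0.001,0.08,0.0854],
  [0,0,0,0.001,0.001,0.11,0.0854],
  [0,0,0,0.001,0.001,0.14,0.0854],
  [0,0,0,0.001,0.001,0.165,0.0854],
  [0,0,0,0.001,0.001,0.182,0.0854],
  [0,0,0,0.001,0.001,0.182,0.0854],
  [0,0,0,0.001,0.001,0.182,0.0854],
])

```text
time_s: 2.15
tcp_pos: [451.9, -47.5, 18.3]
ee_rot: [-180.0, 0.0, 83.9]
contact_force: [0.7, 0.0, 0.9]
opening: 85.1
grasp_force: 0.0
```

>>> drive_tool([
  [0,0,0,0.001,0,0,0.06],
  [0,0,0,0.001,0,0,0.045],
  [0,0,0,0.001,0,0,0.035],
  [0,0,0,0.001,0,0,0.03],
  [0,0,0,0.001,0,0,0.03],
  [0,0,0,0.001,0,0,0.03],
  [0,0,0,0.001,0,0,0.03],
  [0,0,0,0.001,0,0,0.03],
])

```text
time_s: 2.95
tcp_pos: [452.6, -45.7, 19.1]
ee_rot: [179.9, 0.0, 84.0]
contact_force: [-1.8, -0.8, 6.3]
opening: 35.0
grasp_force: 59.6
```

Run:
```python
from h import *
st()
```

```text
{'time_s': np.float64(2.95), 'tcp_pos': array([452.63, -45.71,  19.12]), 'ee_rot': array([1.7994e+02, 4.0000e-02, 8.3950e+01]), 'contact_force': array([-1.81, -0.8 ,  6.25]), 'opening': np.float64(35.05), 'grasp_force': np.float64(59.58)}
```

>>> drive_tool([
  [0,0,0,0,0,-0.01,0.03],
  [0,0,0,0,0,-0.04,0.03],
  [0,0,0,0,0,-0.08,0.03],
  [0,0,-2,0.01,0.02,-0.112,0.03],
  [0,0,-4,0.02,0.06,-0.112,0.03],
  [0,0,-6,0.03,0.1,-0.112,0.03],
  [0,0,-6,0.04,0.14,-0.112,0.03],
  [0,0,-6,0.047,0.17,-0.112,0.03],
  [0,0,-6,0.047,0.182,-0.112,0.03],
  [0,0,-6,0.047,0.182,-0.112,0.03],
  [0,0,-6,0.047,0.182,-0.112,0.03],
  [0,0,-6,0.047,0.182,-0.112,0.03],
])

```text
time_s: 4.15
tcp_pos: [636.8, -18.1, 130.3]
ee_rot: [-179.9, 0.0, 90.0]
contact_force: [-0.0, -0.4, -3.7]
opening: 35.2
grasp_force: 60.5
```

Run:
```python
from h import *
np.set_printoptions(precision=1,suppress=True)
st()
m=bot.camera_model("wrist");im=bot.camera("wrist");cv2.imwrite("pics/w2.png",im[:,:,::-1]);np.savez("pics/w2.npz",**m)
st()
```

```text
{'time_s': np.float64(4.15), 'tcp_pos': array([636.8, -18.1, 130.3]), 'ee_rot': array([-179.9,    0. ,   90. ]), 'contact_force': array([-0. , -0.4, -3.7]), 'opening': np.float64(35.19), 'grasp_force': np.float64(60.55)}
{'time_s': np.float64(4.2), 'tcp_pos': array([637. , -18.1, 130.4]), 'ee_rot': array([-179.9,    0. ,   90. ]), 'contact_force': array([ 0.9,  0.7, -2.6]), 'opening': np.float64(35.14), 'grasp_force': np.float64(60.55)}
```

View pics/w2.png

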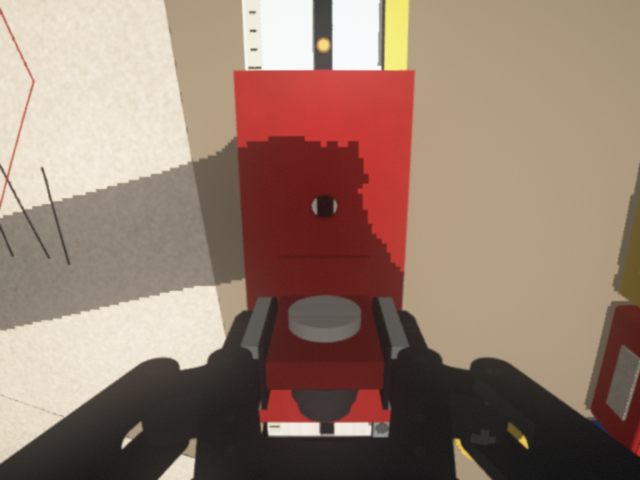

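The plate is held square over the jig, with its hole at (324,206). The brass pin is at (323,45) on the slot, just beyond the plate's end.

Run:
```python
from h import *
np.set_printoptions(precision=2,suppress=True)
m=dict(np.load("pics/w2.npz"))
im=cv2.imread("pics/w2.png");g=cv2.cvtColor(im,cv2.COLOR_BGR2HSV)
# pin blob
p=im[30:62,305:342].astype(int); k=((p[...,2]-p[...,0])>60)
ys,xs=np.nonzero(k);pin=(xs.mean()+305,ys.mean()+30);print("pin px",pin,xs.size,np.ptp(xs),np.ptp(ys))
print("pin",cast(m,[pin],24)) 
# hole: non-red pixels within plate
h=im[190:222,305:345].astype(int);k=(h[...,2]-h[...,1])<30
ys,xs=np.nonzero(k);hp=(xs.mean()+305,ys.mean()+190);print("hole px",hp,xs.size,np.ptp(xs),np.ptp(ys),cast(m,[hp],116))
# plate edges + slot edges by rows
for r in (85,110): 
    x=np.nonzero(im[r,:,2].astype(int)-im[r,:,1]>60)[0];x=x[(x>220)&(x<430)];e=cast(m,[(x[0],r),(x[-1]+1,r)],117);print("plate",r,x[0],x[-1],e)
    print(np.nonzero((im[r]-0.).max(1)<0)[0])
for r in (8,25,62):
    v=im[r,295:350].max(1);d=np.nonzero(v<100)[0]+295;e=cast(m,[(d[0],r),(d[-1]+1,r)],18);print("slot",r,d[0],d[-1],e.mean(0),e[1,0]-e[0,0])
    y=np.nonzero((im[r,:,2].astype(int)-im[r,:,0]>90)&(im[r,:,1]>110))[0];y=y[(y>370)&(y<420)];print("patch",y[0],y[-1],cast(m,[(y[0],r),(y[-1]+1,r)],32))
```

```text
pin px (np.float64(323.1024096385542), np.float64(44.93975903614458)) 166 13 14
pin [[636.15  93.69  24.  ]]
hole px (np.float64(323.8550368550369), np.float64(206.017199017199)) 407 24 20 [[636.86  22.03 116.  ]]
plate 85 234 414 [[604.72  66.59 117.  ]
 [669.48  66.57 117.  ]]
[]
plate 110 235 412 [[604.63  57.91 117.  ]
 [669.2   57.89 117.  ]]
[]
slot 8 314 330 [635.8 114.2  18. ] 9.517635859983557
patch 385 408 [[669.   111.2   32.  ]
 [681.77 111.38  32.  ]]
slot 25 314 331 [636.07 105.24  18.  ] 10.156844464062715
patch 385 407 [[669.25 102.72  32.  ]
 [681.59 102.88  32.  ]]
slot 62 315 330 [636.05  85.35  18.  ] 9.194418906720102
patch 385 406 [[669.84  83.9   32.  ]
 [681.86  84.02  32.  ]]
```

Run:
```python
from h import *
np.set_printoptions(precision=2,suppress=True)
m=dict(np.load("pics/w2.npz"));im=cv2.imread("pics/w2.png")
for r in (426,429,432):
    v=im[r,300:360].max(1);d=np.nonzero(v<100)[0]+300;print(r,d.tolist(),v[::4]);e=cast(m,[(d[0],r),(d[-1]+1,r)],18);print(e.mean(0),e[1,0]-e[0,0])
```

```text
426 [321, 322, 323, 324, 325, 326, 327, 328, 329, 330, 331, 332, 333] [239 243 241 239 236 106  53  53  58 239 240 238 240 238 239]
[ 639.14 -168.57   18.  ] 9.82622292165081
429 [321, 322, 323, 324, 325, 326, 327, 328, 329, 330, 331, 332, 333] [238 242 241 238 235 100  51  51  56 239 240 239 240 238 239]
[ 639.15 -171.42   18.  ] 9.857549523073658
432 [321, 322, 323, 324, 325, 326, 327, 328, 329, 330, 331, 332, 333] [238 242 240 238 235 110  53  55  58 238 239 238 240 237 239]
[ 639.16 -174.29   18.  ] 9.889183210591227
```

>>> drive_tool([
  [0,0,0,0.02,0,0,0.03],
  [0,0,0,0.045,0,0,0.03],
  [0,0,0,0.058,-0.0007,0.02,0.03],
  [0,0,0,0.058,-0.0007,0.045,0.03],
  [0,0,0,0.058,-0.0007,0.065,0.03],
  [0,0,0,0.058,-0.0007,0.075,0.03],
  [0,0,0,0.058,-0.0007,0.08,0.03],
  [0,0,0,0.058,-0.0007,0.08,0.03],
  [0,0,0,0.058,-0.0007,0.08,0.03],
])

```text
time_s: 5.1
tcp_pos: [637.2, 39.9, 50.8]
ee_rot: [-180.0, 0.0, 90.0]
contact_force: [-2.2, 0.7, -3.6]
opening: 35.4
grasp_force: 60.5
```

>>> drive_tool([
  [0,0,-0.7,0,-0.0005,0.003,0.03],
  [0,0,-0.7,0,-0.0005,0.004,0.03],
  [0,0,-0.7,0,-0.0005,0.005,0.03],
  [0,0,-0.7,0,-0.0005,0.005,0.03],
  [0,0,-0.7,0,-0.0005,0.005,0.03],
])

```text
time_s: 5.6
tcp_pos: [637.4, 40.1, 45.4]
ee_rot: [180.0, -0.0, 90.6]
contact_force: [-0.2, 1.0, -1.8]
opening: 35.1
grasp_force: 60.6
```

>>> drive_tool([
  [0,0,0,0,0,0.001,0.03],
  [0,0,0,0,0,0.001,0.03],
  [0,0,0,0,0,0.001,0.03],
])

```text
time_s: 5.9
tcp_pos: [637.1, 40.1, 44.3]
ee_rot: [180.0, -0.0, 90.7]
contact_force: [-0.0, 0.8, -2.5]
opening: 35.3
grasp_force: 60.6
```

>>> drive_tool([
  [0,0,0,0,0,0.0005,0.03],
  [0,0,0,0,0,0.001,0.03],
  [0,0,0,0,0,0.001,0.03],
])

```text
time_s: 6.2
tcp_pos: [637.1, 40.1, 43.2]
ee_rot: [180.0, -0.0, 90.7]
contact_force: [0.0, -0.3, -2.1]
opening: 35.0
grasp_force: 60.6
```

>>> drive_tool([
  [0,0,0,0,0,0.0005,0.03],
  [0,0,0,0,0,0.0005,0.03],
  [0,0,0,0,0,0.0005,0.03],
])

```text
time_s: 6.5
tcp_pos: [637.1, 40.0, 43.0]
ee_rot: [180.0, 0.0, 90.7]
contact_force: [-0.5, -0.8, 0.8]
opening: 34.7
grasp_force: 61.0
```

>>> drive_tool([
  [0,0,0,0,0,0.0005,0.03],
  [0,0,0,0,0,0.0005,0.03],
  [0,0,0,0,0,0.0005,0.03],
])

```text
time_s: 6.8
tcp_pos: [637.2, 39.9, 42.7]
ee_rot: [180.0, 0.0, 90.7]
contact_force: [-2.0, -1.4, 5.8]
opening: 34.9
grasp_force: 61.4
```

>>> drive_tool([
  [0,0,0,0.001,-0.0004,0,0.03],
  [0,0,0,0.002,-0.0004,0,0.03],
  [0,0,0,0.003,-0.0004,0,0.03],
  [0,0,0,0.004,-0.0004,0,0.03],
  [0,0,0,0.005,-0.0004,0,0.03],
  [0,0,0,0.006,-0.0004,0,0.03],
  [0,0,0,0.007,-0.0004,0,0.03],
  [0,0,0,0.008,-0.0004,0,0.03],
  [0,0,0,0.009,-0.0004,0,0.03],
  [0,0,0,0.009,-0.0004,0,0.03],
])

```text
time_s: 7.8
tcp_pos: [637.5, 45.8, 43.0]
ee_rot: [179.9, 0.2, 90.5]
contact_force: [-1.0, -7.2, 7.2]
opening: 35.0
grasp_force: 61.7
```

>>> drive_tool([
  [0,0,0,0.0005,0,0,0.03],
  [0,0,0,0.001,0,0,0.03],
  [0,0,0,0.0015,0,0,0.03],
  [0,0,0,0.002,0,0,0.03],
  [0,0,0,0.002,0,0,0.03],
])

```text
time_s: 8.3
tcp_pos: [637.5, 47.6, 43.0]
ee_rot: [179.9, 0.2, 90.5]
contact_force: [-1.2, -6.2, 6.7]
opening: 35.2
grasp_force: 61.7
```

>>> drive_tool([
  [0,0,0,0.0005,0,0,0.03],
  [0,0,0,0.001,0,0,0.03],
  [0,0,0,0.001,0,0,0.03],
])

```text
time_s: 8.6
tcp_pos: [637.5, 48.7, 42.9]
ee_rot: [179.9, 0.2, 90.5]
contact_force: [-0.4, -7.3, 5.8]
opening: 35.0
grasp_force: 61.6
```

>>> drive_tool([
  [0,0,-0.2,0.0005,-0.0004,-0.0003,0.03],
  [0,0,-0.2,0.001,-0.0008,-0.0003,0.03],
  [0,0,-0.2,0.0015,-0.0008,-0.0003,0.03],
  [0,0,-0.2,0.0015,-0.0008,-0.0003,0.03],
])

```text
time_s: 9.0
tcp_pos: [635.2, 54.4, 42.0]
ee_rot: [-180.0, -0.0, 90.9]
contact_force: [0.4, -1.0, -1.7]
opening: 35.0
grasp_force: 60.7
```

>>> drive_tool([
  [0,0,0,0.0005,0,0,0.03],
  [0,0,0,0.001,0,0,0.03],
  [0,0,0,0.001,0,0,0.03],
])

```text
time_s: 9.3
tcp_pos: [635.4, 55.0, 42.3]
ee_rot: [-180.0, -0.0, 90.9]
contact_force: [0.1, -0.8, -2.3]
opening: 34.6
grasp_force: 60.6
```

>>> drive_tool([
  [0,0,0,0.0005,0,0,0.03],
  [0,0,0,0.001,0,0,0.03],
  [0,0,0,0.001,0,0,0.03],
])

```text
time_s: 9.6
tcp_pos: [635.6, 55.6, 42.5]
ee_rot: [-180.0, 0.0, 90.9]
contact_force: [0.1, -0.4, -2.4]
opening: 35.4
grasp_force: 60.6
```

>>> drive_tool([
  [0,0,0.1,-0.0005,0.0003,0,0.03],
  [0,0,0.1,-0.001,0.0005,0,0.03],
  [0,0,0.1,-0.0015,0.0005,0.0003,0.03],
  [0,0,0.1,-0.0015,0.0005,0.0003,0.03],
])

```text
time_s: 10.0
tcp_pos: [636.1, 53.9, 42.2]
ee_rot: [-180.0, 0.0, 90.7]
contact_force: [0.4, 0.2, -2.8]
opening: 34.9
grasp_force: 60.6
```

>>> drive_tool([
  [0,0,0,0,0,0.0005,0.03],
  [0,0,0,0,0,0.0005,0.03],
  [0,0,0,0,0,0.0005,0.03],
])

```text
time_s: 10.3
tcp_pos: [636.1, 54.1, 41.7]
ee_rot: [-180.0, 0.0, 90.8]
contact_force: [-0.3, 0.1, -2.9]
opening: 34.9
grasp_force: 60.6
```

>>> drive_tool([
  [0,0,0,0,0,0.0005,0.03],
  [0,0,0,0,0,0.001,0.03],
  [0,0,0,0,0,0.001,0.03],
])

```text
time_s: 10.6
tcp_pos: [636.1, 54.1, 40.7]
ee_rot: [-180.0, 0.0, 90.8]
contact_force: [0.6, -0.0, -2.4]
opening: 35.0
grasp_force: 60.6
```

>>> drive_tool([
  [0,0,0,0,0,0.0005,0.03],
  [0,0,0,0,0,0.001,0.03],
  [0,0,0,0,0,0.001,0.03],
])

```text
time_s: 10.9
tcp_pos: [636.1, 54.1, 39.7]
ee_rot: [-180.0, 0.0, 90.8]
contact_force: [1.1, 0.5, -2.0]
opening: 34.9
grasp_force: 60.6
```

>>> drive_tool([
  [0,0,0,0,0,0.0007,0.03],
  [0,0,0,0,0,0.0014,0.03],
  [0,0,0,0,0,0.002,0.03],
  [0,0,0,0,0,0.002,0.03],
])

```text
time_s: 11.3
tcp_pos: [636.1, 54.1, 37.6]
ee_rot: [-180.0, 0.0, 90.8]
contact_force: [0.9, -0.0, -2.3]
opening: 35.2
grasp_force: 60.6
```

>>> drive_tool([
  [0,0,0,0,0,0.0004,0.03],
  [0,0,0,0,0,0.0007,0.03],
  [0,0,0,0,0,0.0007,0.03],
])

```text
time_s: 11.6
tcp_pos: [636.2, 54.1, 37.2]
ee_rot: [180.0, 0.0, 90.8]
contact_force: [-0.9, -0.5, -0.7]
opening: 35.1
grasp_force: 61.0
```

>>> drive_tool([
  [0,0,0,0,0,0.0005,0.03],
  [0,0,0,0,0,0.0005,0.03],
  [0,0,0,0,0,0.0005,0.03],
])

```text
time_s: 11.9
tcp_pos: [636.2, 54.1, 37.2]
ee_rot: [180.0, 0.0, 90.8]
contact_force: [-2.8, -0.9, 4.9]
opening: 35.3
grasp_force: 61.5
```

Run:
```python
from h import *
np.set_printoptions(precision=2,suppress=True)
m=bot.camera_model("wrist");im=bot.camera("wrist")[:,:,::-1];cv2.imwrite("pics/w3.png",im);st()
# plate +x and -x edges at top face z=24
for r in range(60,260,40):
    x=np.nonzero((im[r,:,2].astype(int)-im[r,:,1]>50)&(im[r,:,1]<70))[0];x=x[(x>200)&(x<440)]
    if x.size: print(r,x[0],x[-1],cast(m,[(x[0],r),(x[-1]+1,r)],24)[:,:2].ravel())
```

```text
{'time_s': np.float64(11.95), 'tcp_pos': array([636.2 ,  54.1 ,  37.21]), 'ee_rot': array([179.99,   0.01,  90.75]), 'contact_force': array([-2.75, -0.61,  6.05]), 'opening': np.float64(34.89), 'grasp_force': np.float64(61.55)}
100 241 411 [605.29 133.14 666.92 133.99]
140 239 409 [604.03 118.94 667.12 119.8 ]
180 241 407 [604.19 104.09 667.37 104.96]
220 243 406 [604.31  88.48 668.06  89.37]
```

View pics/w3.png

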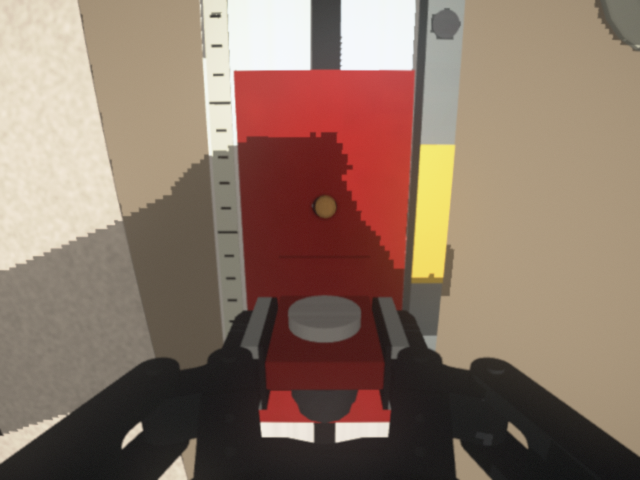

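The brass pin at (325,207) shows inside the hole, and the plate lies flat and parallel to the slot and fence. Next I release and back off upward.

>>> drive_tool([
  [0,0,0,0,0,-0.0006,0.03],
  [0,0,0,0,0,-0.0006,0.036],
  [0,0,0,0,0,-0.0006,0.04],
  [0,0,0,0,0,-0.0006,0.05],
  [0,0,0,0,0,-0.0006,0.056],
  [0,0,0,0,0,-0.0006,0.056],
  [0,0,0,0,0,-0.0006,0.056],
])

```text
time_s: 12.65
tcp_pos: [636.2, 54.1, 37.2]
ee_rot: [180.0, 0.0, 90.8]
contact_force: [0.4, -0.4, -0.1]
opening: 56.1
grasp_force: 0.0
```

>>> drive_tool([
  [0,0,0,0,0,-0.005,0.056],
  [0,0,0,0,0,-0.015,0.056],
  [0,0,0,0,0,-0.03,0.056],
  [0,0,0,0,0,-0.06,0.056],
  [0,0,0,0,0,-0.1,0.056],
  [0,0,0,-0.03,0,-0.13,0.056],
  [0,0,0,-0.03,0,-0.15,0.056],
  [0,0,0,-0.03,0,-0.15,0.056],
  [0,0,0,-0.03,0,-0.15,0.056],
])

```text
time_s: 13.55
tcp_pos: [636.6, 24.5, 188.2]
ee_rot: [179.9, -0.0, 90.8]
contact_force: [-0.9, 0.0, -0.3]
opening: 55.9
grasp_force: 0.0
```

Run:
```python
from h import *
np.set_printoptions(precision=2,suppress=True)
m=bot.camera_model("wrist");im=bot.camera("wrist")[:,:,::-1].copy();cv2.imwrite("pics/w4.png",im);st()
for r in range(0,400,25):
    x=np.nonzero((im[r,:,2].astype(int)-im[r,:,1]>40)&(im[r,:,1]<60))[0];x=x[(x>200)&(x<450)]
    if x.size>40: print(r,x[0],x[-1],cast(m,[(x[0],r),(x[-1]+1,r)],24)[:,:2].ravel())
```

```text
{'time_s': np.float64(13.6), 'tcp_pos': array([635.98,  24.64, 187.02]), 'ee_rot': array([-179.97,   -0.01,   90.8 ]), 'contact_force': array([-0.48, -0.22,  0.21]), 'opening': np.float64(56.58), 'grasp_force': np.float64(0.0)}
50 279 368 [604.08 141.36 665.97 142.23]
75 280 368 [604.6  124.92 666.59 125.8 ]
100 280 367 [604.42 108.11 666.55 108.98]
125 280 367 [604.21  90.87 667.23  91.76]
150 281 365 [604.71  73.18 666.5   74.04]
200 283 365 [605.69  36.18 668.01  37.05]
225 284 364 [606.19  16.77 668.07  17.63]
```

View pics/w4.png

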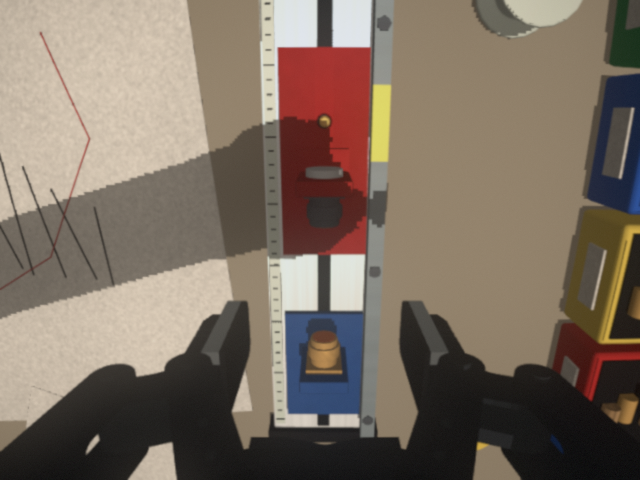

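The red holder lies flat with the pin showing in its hole at (325,121). It is square to the fence, its connector faces the blue holder, and the gripper is clear.

```bash
python3 -c "
from station import bot
print(bot.hand_in())"
```

```text
the job is handed in; nothing more can be done
None
```

The red holder lies flat on the jig, square to the fence, with the pin in its hole and its connector facing the blue holder; readings between moves stayed below about 8 N along the bed and about 10 N down on the pin, and the job was handed in at about 13.6 s.

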